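# Stamp a wax block in the locking pliers

## Robot

A 6-joint arm with a two-finger parallel gripper is mounted at the origin on the work surface. World frame = base frame: x ahead of the robot, y to its left, z up, the work surface at z = 0. Lengths are in m, angles in rad, forces in N, time in s.
With the tool pointing down it reaches from about 0.375 to 0.975 m from the base axis. Payload 3.8 kg.
Tool frame: the origin (TCP) lies midway between the tips of the shut fingers; the grasp point (between the pads) lies 19 mm behind it; z points along the fingers, y is the line along which they close (so a half turn about z gives the same grasp; the last joint's range is limited). The gripper opens to 88 mm and grips with 3 to 60 N. Pads are 18 mm wide; open, the fingers measure 123 mm over their backs; the gripper's body (75 mm by 187 mm) begins 45 mm behind the grasp point.
Start: joints at [-1.188, 0.264, 1.604, -0, 1.274, -0.037], TCP at [0.275, -0.616, 0.239] pointing down, gripper open.
Joint ranges: [-2.63, 2.63], [-0.94, 2.18], [0.31, 2.57], [-1.31, 4.45], [0, 2.66], [-2.55, 2.55]. Speed limits (rad/s): [2.57, 2.57, 3.14, 3.14, 3.14, 3.14].

## Interface

Orientations are given as a unit quaternion [x, y, z, w].
In Python, from plant import manip gives the robot as it stands.
- The arm moves only by the tool play_rows, never from a script. Its argument "steps" is text: rows parted by semicolons, each of 6 numbers parted by spaces: the shift along the tool's x, y, z scaled (see below), then the turn, a rotation vector about the tool's x, y, z scaled (see below). In form: tx ty tz ax ay az; .... A call has 1 to 12 rows; each row shifts and turns the commanded pose from where the row before left it, along the tool's axes as they then stand; what a row does not reach is not made up. The controller multiplies each number of a shift by 2.5 cm and each number of a turn by 5 degrees. A row lasts 1/8 s, in which the tool goes at most 62.5 mm and 10.7 degrees, less where a joint would pass 70% of its speed; a pose out of reach is approached as far as the arm can. A call with a number of a shift or a turn outside -1 to 1 is refused whole. A call with a gripper value outside its range is refused whole. "gripper" is the opening in per cent of the stroke, from 0 (shut) to 100 (fully open), set as the call begins (left out, the last holds). The fingers move at their own pace and stop on an object; "force" is the grip in N (left out, the last holds). Time passes only in rows, so rows that do not move let the fingers close. It gives the time, the measured TCP pose, the force, the opening and the grip force at its end, in the units of the state.
- manip.get_obs(): the state, without advancing time (a new reading comes with each control period).
- manip.grab_frame(name): name is "scene" or "top" or "wrist"; returns the picture (480x640x3 uint8, blue, green, red); there is no depth.
- manip.camera_model(name): a dict with "camera_matrix" (3x3 intrinsics, pixels), "dist" ([k1, k2, p1, p2, k3] as OpenCV has them; the pictures are not rectified), "eye" and "attitude" of the camera in the world. Camera axes: x right, y down, z forward; pixel columns grow to the right and rows downward; lengths in m; the calibration is good to about 2 mm. A picture is of the moment at which its call begins: read the wrist's pose just before it. camera_model takes no time and is no camera call; for the wrist camera it gives the pose at the moment of the call.
- manip.sign_off(): hands the job in; it is judged then, once.
Trained networks look in the newest picture that a camera, given by its name, has taken for a name from the list of things; names that differ only in an ending like _2 or _b are one class to them, and where a whole thing is asked for, a point or a joint stands for the part that bears it (a point fixed in the world has none). Each returns a list of dicts, best first, with "score" (0 to 1); they miss things now and then, are a little off and sometimes report something else, mostly with a low value. They report only what shows in the picture. A call takes as long as a camera call. They do not tell look-alikes from the thing itself.
- manip.look_for(camera, query): "at" ([column, row] as shares, 0 to 1, of the picture: columns of its width, rows of its height, amid what is visible of it).
- manip.outline_of(camera, query): "region" (480x640 bool, what is visible of it) and "at" ([column, row] as shares, 0 to 1, of the picture: columns of its width, rows of its height, amid what is visible of it).
The state is a dict: "t": time; "joints": joint angles; "joint_vel": joint speeds; "joint_efforts": joint torques, N m; "position": TCP position; "ee_rot": TCP orientation; "contact_force": force on the tool from outside, world axes, zero at the start; "moment": the same for the moment, N m; "grip_width": opening from 0.0 (shut) to 1.0 (fully open); "grasp_force": force on a finger pad.
Only numpy, scipy, OpenCV 4.12 (cv2) and the standard library are available. Lean on these libraries where they do the work, as an engineer would, in place of code of your own. Each camera call takes 0.05 s, during which the arm holds its last target. There are 200 camera calls.

## Task

Stamp the loose cream wax block: slide it lengthwise into the jaws of the bench pliers until it is pressed gently but firmly home against the black depth stop, then squeeze the blue handles over centre so that they lock, and let go so the brass die presses the block by itself for a full second or more. Then pull the red release lever until the jaws spring open and let it go, leaving the block home in the open jaws; do not ram the block against the stop, do not tip it over, and leave everything else on the bench where it is.

Things in the scene. Friction and masses are not known exactly. Their poses are not given: they have to be found in the camera images.
- plier: bench locking pliers lying flat (parts swing parallel to the bench), bolted down, 280 mm long, 65 tall. Origin: on the bench under the pivot; +y to the jaw mouth, -y to the handles, z up; yaw within 0.25. Fixed blue handle: x 25 to 43 mm, y -18 to -158, z 22 to 52. The moving handle, on the -x side, squeezes towards +x. The red release lever lies between them, its tail past their ends
- mouth (a point): on the bench, middle of the jaw mouth; fixed to the pliers, axes parallel, plier frame (5, 125, 0) mm. Fixed jaw: flat face at plier x = 28 mm, y 0 to 100, z 12 to 46, then a tip flared outward to (50, 123). Moving jaw: on the -x side, ends at plier y = 95, its open tip near x = -81. The block slides on the bench itself between them
- nest (a point): on the bench at the foot of the black depth stop's face, in the jaw throat; axes parallel to the pliers', plier frame (5, 35, 0) mm. With the block fully home against the stop and flush with the fixed jaw, the block's origin is at (0, 45, 0) mm from here
- stop: black depth stop fixed between the jaws, 46 mm wide, z 12 to 42; its flat face at plier y = 35 mm looks to plier +y. Origin and axes = those of the pliers
- die: brass stamping die, face 34 by 32 mm, sprung (3 N per mm) on the moving jaw, facing the fixed jaw. Origin at the moving jaw's pivot, plier frame (-55, 0, 0) mm; the face is centred 70 mm from there towards the mouth, 29 mm up. Open, it leaves about 54 mm clear to the fixed jaw; locked, it presses the block with about 10 N
- handle (a joint): moving blue handle, rad: 0 = sprung fully open, 0.40 = squeezed in on its end stop. Hinge (vertical) at plier (-30, -10) mm; a straight bar 16 mm wide, z 22 to 52, 170 long, along plier -y at 0.40, tip turned outward (to -x) at 0. Resistance peaks near 15 N at the grip point about midway, before dead centre at 0.30; past that it snaps to 0.40 and stays locked; let go sooner, it springs open
- handle_grip (a point): on the moving handle's centreline, 140 mm from its hinge, 37 mm above the bench; its axes turn with the handle (x across it, y along it towards the hinge). In the locked state it takes about 10 N here to pull the handle back
- lever (a joint): red release lever, rad: 0 = at rest (sprung back there), 0.45 = pulled fully. Hinge (vertical) at plier (8, -50) mm; pull its tail towards plier -x. With the handles locked its spur meets the moving handle at about 0.04 and pushes it back through dead centre at about 0.2 to 0.25, with about 5 N at the tail; the handles then spring open
- lever_tail (a point): centre of the lever's tail, an upright red tab 9 mm thick (x), 45 long (y), z 25 to 65, 155 mm from the lever's hinge; at rest at plier (8, -205, 45) mm. The fixed handle ends at plier y = -158 and the moving one at -180 when locked, so there is free bench on the tab's +x side
- block: cream wax sample block, 46 mm (its x) by 90 mm (its y) by 50 mm tall, about 0.2 kg, loose on the bench beyond the jaw mouth, long side roughly along world y. Origin: centre of its underside
- tape: roll of amber tape lying flat, 90 mm across, 45 mm tall; bystander, origin under its centre
- cutter: red craft cutter lying flat, 155 mm long, 12 mm thick; bystander, origin under the handle's middle
- offcut: pinkish wax offcut 70 x 100 x 45 mm; bystander, origin under its centre
- offcut2: cream wax offcut 90 x 110 x 55 mm; bystander, origin under its centre
- giftbox: light blue box 85 x 85 x 75 mm; bystander, origin under its centre
- straws: clear cup of yellow straws, 84 mm across, 190 mm tall; bystander, origin under its centre
- gluegun: green and black glue gun lying on its side, about 160 x 115 x 40 mm; bystander, origin near its middle
Things that resemble listed ones, but are neither listed nor needed, are in the scene too. Leave any green, orange or pink look-alike of the block alone.

How it is judged:
On the way, in this order (a step that is already met when the one before it is completed fails the run):
1. the block is pressed home against the stop (over 2 N), lying along the fixed jaw, the handles still open (y of block in the frame of nest between 0.04 and 0.05 m and x of block in the frame of nest between -0.007 and 0.007 m and angle between the y axis of block and the y axis of plier, either way round below 0.08 rad and angle between block's own z axis and vertical below 0.05 rad and contact force between block and stop above 2 N and value of joint handle below 0.2 rad), for 0.2 s.
2. the handles are locked over centre with the die pressing the block (over 5 N) for 1 s, the robot off the pliers (y of block in the frame of nest between 0.04 and 0.05 m and x of block in the frame of nest between -0.007 and 0.007 m and angle between the y axis of block and the y axis of plier, either way round below 0.08 rad and angle between block's own z axis and vertical below 0.05 rad and value of joint handle above 0.37 rad and contact force between die and block above 5 N and contact force between the fingers and plier below 0.5 N), for 1 s.
3. the release lever is pulled and the handles have sprung open (value of joint lever above 0.12 rad and value of joint handle below 0.25 rad), for 0.05 s.
At the end, for the whole second after the job is handed in: the block stands at rest, upright (within 0.05 rad), within 5 mm of fully home against the stop and within 7 mm of flush with the fixed jaw, lengthwise within 0.08 rad; the handles are open (under 0.06 rad), the release lever is back at rest (under 0.06 rad), and the die does not touch the block (y of block in the frame of nest between 0.04 and 0.05 m and x of block in the frame of nest between -0.007 and 0.007 m and angle between the y axis of block and the y axis of plier, either way round below 0.08 rad and angle between block's own z axis and vertical below 0.05 rad and value of joint each of handle, lever below 0.06 rad and contact force between die and block below 0.5 N and linear speed of block below 0.01 m/s).
It fails at once if the block is rammed against the stop (over 40 N) (contact force between block and stop above 40 N).
It fails at once if the block is tipped over (angle between block's own z axis and vertical above 0.6 rad).
It fails at once if another thing on the bench is shifted by more than 25 mm (distance of any of tape, cutter, offcut, offcut2, giftbox, straws, gluegun from where it was at the start of the episode above 0.025 m).
It also fails if it takes over 72 s, if anything falls off the work surface, if the arm or the gripper's body presses on something with over 40 N, if the wrist force passes 120 N, or if a joint passes its speed limit or range.

## Working session

There is one attempt and no reset: what is moved stays moved. The work goes in short steps, Python scripts to look and compute and a tool call to move; the robot and the scene stay as the last step left them, time stands still between calls to the robot, and variables do not carry over. Pictures are saved under pics/ and viewed, at most 10 in all, crops included, and the job is handed in when it is done.

Besides the shell and the picture viewer there is one more tool, called by a JSON object that holds its "api" and its "payload". play_rows: Moves the arm, as the interface text tells. Its arguments: {"type":"object","properties":{"steps":{"type":"string"},"gripper":{"type":"number"},"force":{"type":"number"}},"required":["steps"]}

```bash
mkdir -p pics; ls; cat > h.py <<'E'
import numpy as np, cv2
from plant import manip
from scipy.spatial.transform import Rotation as R
def cam(n):
    c=manip.camera_model(n); K=np.array(c["camera_matrix"],float); d=np.array(c["dist"],float); return c,K,d
def rot(a):
    a=np.array(a,float)
    return a if a.shape==(3,3) else R.from_quat(a).as_matrix()
def ray(n,px,z):
    c,K,d=cam(n); p=cv2.undistortPoints(np.array(px,float).reshape(-1,1,2),K,d).reshape(-1,2)
    v=np.c_[p,np.ones(len(p))]@rot(c["attitude"]).T; e=np.array(c["eye"]); 
    return e+v*((z-e[2])/v[:,2])[:,None]
def proj(n,P):
    c,K,d=cam(n); A=rot(c["attitude"]); q=(np.array(P,float)-np.array(c["eye"]))@A
    return cv2.projectPoints(q,np.zeros(3),np.zeros(3),K,d)[0].reshape(-1,2)
E
python3 - <<'E'
from h import *
print(manip.camera_model("top"),manip.camera_model("scene"))
for n in("top","scene"):
    cv2.imwrite(f"pics/{n}0.png",manip.grab_frame(n))
    for q in("plier","block","stop","die","handle","lever","lever_tail","mouth","nest"):
        r=manip.look_for(n,q); print(n,q,[(round(x["score"],2),[round(x["at"][0]*640),round(x["at"][1]*480)]) for x in r[:4]])
E
```

```text
pics
{'camera_matrix': array([[447.80961283,   0.        , 327.2453719 ],
       [  0.        , 447.80961283, 237.38487118],
       [  0.        ,   0.        ,   1.        ]]), 'dist': array([-0.00240015,  0.        ,  0.        ,  0.        ,  0.        ]), 'eye': array([0.31194889, 0.01669564, 1.07297912]), 'attitude': array([ 0.72716359, -0.6779976 ,  0.07276681, -0.07910355])} {'camera_matrix': array([[494.4849046 ,   0.        , 325.72524203],
       [  0.        , 494.4849046 , 238.38285681],
       [  0.        ,   0.        ,   1.        ]]), 'dist': array([-0.12471377,  0.        ,  0.        ,  0.        ,  0.        ]), 'eye': array([0.86720365, 0.59092734, 1.06324905]), 'attitude': array([ 0.25240507,  0.92473741, -0.27565992, -0.07186101])}
top plier [(0.55, [370, 249])]
top block [(0.87, [129, 284]), (0.8, [190, 250]), (0.72, [136, 341]), (0.72, [289, 319])]
top stop []
top die [(0.48, [324, 254]), (0.25, [414, 243])]
top handle [(0.68, [395, 271])]
top lever [(0.91, [414, 242])]
top lever_tail [(0.63, [409, 243])]
top mouth [(0.86, [367, 245])]
top nest [(0.92, [366, 245])]
scene plier [(0.57, [314, 222])]
scene block [(0.95, [422, 343]), (0.66, [486, 374]), (0.56, [407, 240]), (0.35, [365, 421])]
scene stop [(0.64, [323, 237])]
scene die [(0.65, [345, 243]), (0.16, [317, 224])]
scene handle [(0.77, [319, 192])]
scene lever [(0.64, [289, 197])]
scene lever_tail [(0.61, [287, 196])]
scene mouth [(0.64, [317, 222])]
scene nest [(0.92, [318, 223])]
```

View pics/top0.png

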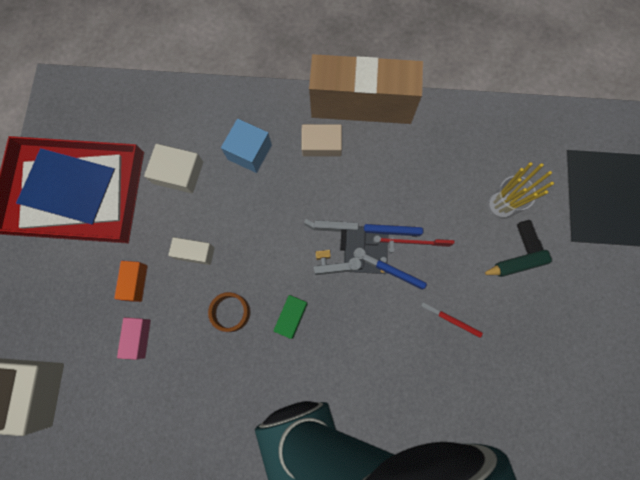

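View pics/scene0.png

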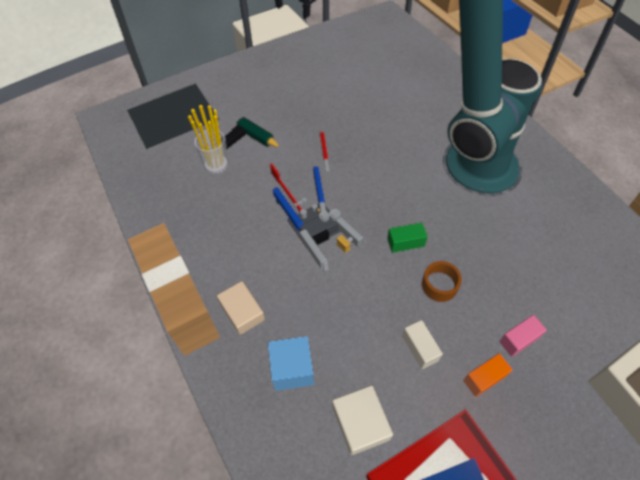

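The top view shows the pliers at about (370,248), with the mouth facing left and the blue fixed handle at (395,230). The cream block is at (190,250). The orange, pink and green look-alikes are at (130,280), (132,338) and (290,316), and the larger cream block at (172,166) is offcut2. The scene view agrees, with the block at (423,344).

```bash
cat >> h.py <<'E'
from scipy.optimize import least_squares
def box(x0,x1,y0,y1,z0,z1):
    return np.array([[x,y,z] for x in(x0,x1) for y in(y0,y1) for z in(z0,z1)])
def place(P,p):
    c,s=np.cos(p[2]),np.sin(p[2]); return P@np.array([[c,s,0],[-s,c,0],[0,0,1]])+[p[0],p[1],0]
def mom(m):
    A=m["m00"]; return np.array([m["m10"]/A,m["m01"]/A, m["mu20"]/A, m["mu11"]/A, m["mu02"]/A])
def hullm(n,P):
    q=proj(n,P).astype(np.float32); return mom(cv2.moments(cv2.convexHull(q)))
def maskat(img,cond,at,r=60):
    n,l,s,c=cv2.connectedComponentsWithStats(cond.astype(np.uint8))
    d=[np.hypot(*(c[i]-at)) if s[i,4]>15 else 1e9 for i in range(1,n)]
    i=1+int(np.argmin(d)); return (l==i).astype(np.uint8),s[i]
def fit(obs,P,p0):
    def f(p):
        o=[]
        for n,m in obs:
            h=hullm(n,place(P,p)); e=h-m; e[2:]*=.1; o+=list(e)
        return o
    r=least_squares(f,p0,x_scale=[.01,.01,.1],diff_step=1e-4); return r.x,np.round(r.fun,1)
E
python3 - <<'E'
from h import *
print("coarse pivot",ray("top",[[365,255]],.05),"block",ray("top",[[190,247]],.05))
ims={n:cv2.imread(f"pics/{n}0.png") for n in("top","scene")}
ob=[];oh=[]
for n,ab,ah in(("top",(190,250),(395,230)),("scene",(423,344),(288,208))):
    im=ims[n]; H=cv2.cvtColor(im,cv2.COLOR_BGR2HSV); h,s,v=[H[...,i].astype(int) for i in range(3)]
    print(n,H[int(ab[1]),int(ab[0])],H[int(ah[1]),int(ah[0])])
    m,st=maskat(im,(v>125)&(s<70)&(h<40),ab); print(st); ob.append((n,mom(cv2.moments(m,True))))
    m,st=maskat(im,(s>130)&(h>105)&(h<130),ah); print(st); oh.append((n,mom(cv2.moments(m,True))))
B=box(-.023,.023,-.045,.045,0,.05); F=box(.025,.043,-.158,-.018,.022,.052)
for i in((0,),(1,),(0,1)):
    print("block",fit([ob[k] for k in i],B,[.3,.33,0]))
    print("plier",fit([oh[k] for k in i],F,[.28,-.07,0]))
E
```

```text
coarse pivot [[ 0.4994962  -0.05640079  0.05      ]] block [[0.48993322 0.35110981 0.05      ]]
top [ 25  26 179] [111 173 127]
[168 237  41  25 735]
[364 225  59  10 430]
scene [ 20  32 209] [109 226 150]
[ 404  319   40   51 1023]
[273 188  30  43 354]
block (array([ 0.48831037,  0.36144555, -0.09758616]), array([ 0.1, -0.1,  3.8,  0.9,  1. ]))
plier (array([ 5.34478734e-01, -3.17785207e-02, -4.05744104e-04]), array([-0.1, -0.1,  2.8,  0.3,  0.5]))
block (array([0.48315565, 0.35469363, 0.        ]), array([-0.1,  0. ,  2. , -1.1, -2.2]))
plier (array([ 0.53640565, -0.03288294,  0.01899322]), array([-0.1, -0.1,  1.3,  1.4,  2.1]))
block (array([ 0.48562123,  0.35778799, -0.14410944]), array([ 1.5,  1.1,  3.6,  1.4,  1.1, -0.1,  1.8,  0.6, -1.6, -0.7]))
plier (array([ 0.53633078, -0.03162482, -0.00666316]), array([-0. , -0.6,  2.7,  0.5,  0.5,  0.8, -0.3,  0.7,  1.1,  2.6]))
```

```bash
python3 - <<'E'
from h import *
o=manip.get_obs(); print(o["t"],o["position"],o["ee_rot"],rot(o["ee_rot"]).round(3),o["contact_force"],o["grip_width"])
c=manip.camera_model("wrist"); A=rot(o["ee_rot"]); print((np.array(c["eye"])-o["position"])@A, (A.T@rot(c["attitude"])).round(3), c["camera_matrix"][0][0])
for q in("straws","gluegun","tape"): 
    r=manip.look_for("top",q)[0]["at"]; print(q,ray("top",[[r[0]*640,r[1]*480]],.05))
E
```

```text
1.0 [ 0.27512505 -0.61639323  0.23869944] [ 9.78049744e-01  2.08371540e-01  4.32016184e-06 -2.68448951e-06] [[ 0.913  0.408  0.   ]
 [ 0.408 -0.913  0.   ]
 [ 0.    -0.    -1.   ]] [ 0.36634215 -0.66688838 -0.11503454] 1.0022741479005641
[ 0.08419234  0.0003468  -0.14641192] [[ 0.001 -0.947 -0.323]
 [ 1.     0.001  0.   ]
 [ 0.    -0.323  0.947]] 336.32172058147944
straws [[ 0.6707424  -0.41006937  0.05      ]]
gluegun [[ 0.52046606 -0.42993916  0.05      ]]
tape [[0.34476882 0.2685455  0.05      ]]
```

{"api": "play_rows", "payload": {"steps": "0 0 0 0 0 -1;0 0 0 0 0 -1;0 0 0 0 0 -1;0 0 0 0 0 -1;0 0 0 0 0 -1;0 0 0 0 0 -1;0 0 0 0 0 -1;0 0 0 0 0 -1;0 0 0 0 0 -1;0 0 0 0 0 -1;0 0 0 0 0 -1;0 0 0 0 0 -1", "gripper": 100}}

```text
t: 2.65
position: [0.2751, -0.6164, 0.2387]
ee_rot: [0.742, 0.671, 0.0, -0.0]
contact_force: [0.2, 0.6, -0.1]
grip_width: 1.001
grasp_force: 0.0
```

{"api": "play_rows", "payload": {"steps": "0 0 0 0 0 -0.6;0 0 0 0 0 -0.58;1 0.26 -0.1 0 0 0;1 0.26 -0.1 0 0 0;1 0.26 -0.1 0 0 0;1 0.26 -0.1 0 0 0;1 0.26 -0.1 0 0 0;1 0.26 -0.1 0 0 0;1 0.26 -0.1 0 0 0;1 0.26 -0.1 0 0 0;1 0.26 -0.1 0 0 0;1 0.26 -0.1 0 0 0"}}

```text
t: 4.15
position: [0.3407, -0.3647, 0.2639]
ee_rot: [0.707, 0.707, 0.0, 0.0]
contact_force: [0.9, 0.3, -1.4]
grip_width: 0.999
grasp_force: 0.0
```

{"api": "play_rows", "payload": {"steps": "1 0.26 -0.1 0 0 0;1 0.26 -0.1 0 0 0;1 0.26 -0.1 0 0 0;1 0.26 -0.1 0 0 0;1 0.26 -0.1 0 0 0;1 0.26 -0.1 0 0 0;1 0.26 0 0 0 0;1 0.26 0 0 0 0;1 0.26 0 0 0 0;1 0.26 0 0 0 0;1 0.26 0 0 0 0;1 0.26 0 0 0 0"}}

```text
t: 5.65
position: [0.4183, -0.065, 0.2788]
ee_rot: [0.707, 0.707, 0.0, 0.0]
contact_force: [0.4, -0.6, -0.1]
grip_width: 1.002
grasp_force: 0.0
```

{"api": "play_rows", "payload": {"steps": "1 0.26 0 0 0 0;1 0.26 0 0 0 0;1 0.26 0 0 0 0;1 0.26 0 0 0 0;0 0 0 0 0 0;0 0 0 0 0 0"}}

```text
t: 6.4
position: [0.4442, 0.0334, 0.2787]
ee_rot: [0.707, 0.707, -0.0, 0.0]
contact_force: [0.1, -0.4, 0.1]
grip_width: 1.001
grasp_force: 0.0
```

```bash
python3 - <<'E'
from h import *
o=manip.get_obs(); print(o["t"],o["position"],rot(o["ee_rot"]).round(3),o["contact_force"])
im=manip.grab_frame("wrist"); cv2.imwrite("pics/w1.png",im)
p=[.5345,-.032,0]
pts={"fj":[.028,0,.046],"fj2":[.028,.1,.046],"tip":[.05,.123,.046],"hend":[.043,-.158,.052],"hend2":[.025,-.158,.052],"tail":[.008,-.205,.065],"stopL":[-.018,.035,.042],"stopR":[.028,.035,.042],"hinge":[-.03,-.01,.052]}
for k,v in pts.items():
    q=proj("wrist",place(np.array([v]),p))[0]; print(k,q.round()); cv2.circle(im,tuple(int(a) for a in q.round()),2,(0,255,255),-1)
cv2.imwrite("pics/w1a.png",im)
np.savez("w1.npz",**{k:np.array(v) for k,v in manip.camera_model("wrist").items()})
E
```

```text
6.4 [0.44418894 0.03344423 0.27871288] [[ 0.     1.    -0.   ]
 [ 1.    -0.    -0.001]
 [-0.001 -0.    -1.   ]] [ 0.12459334 -0.36015317  0.06816204]
fj [413. 255.]
fj2 [421. 172.]
tip [443. 151.]
hend [414. 364.]
hend2 [401. 364.]
tail [387. 399.]
stopL [377. 226.]
stopR [415. 226.]
hinge [366. 264.]
```

View pics/w1a.png

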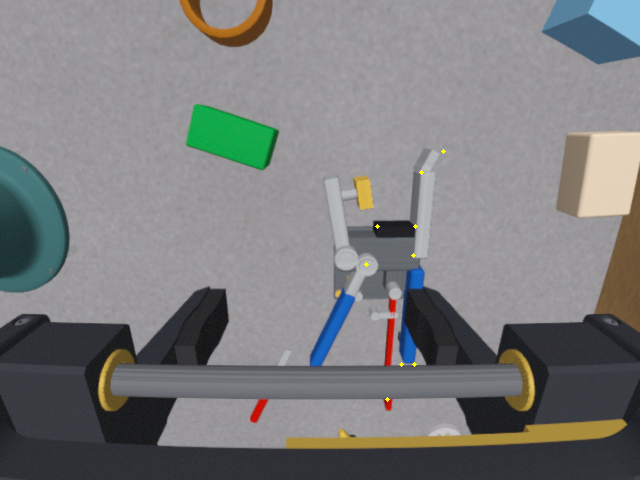

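The wrist view shows the jaws open, the brass die at (364,193), the stop at (394,229) and the fixed jaw face at about column 414. I'll overlay a wireframe on an enlarged crop to check the yaw.

```bash
cat >> h.py <<'E'
def wire(n,im,p,sc,x0,y0,x1,y1,boxes):
    c=cv2.resize(im[y0:y1,x0:x1],None,fx=sc,fy=sc,interpolation=cv2.INTER_CUBIC)
    for b in boxes:
        P=proj(n,place(b,p)); P=((P-[x0,y0]+.5)*sc).round().astype(int)
        for i in range(8):
            for k in(1,2,4):
                if not i&k: cv2.line(c,tuple(map(int,P[i])),tuple(map(int,P[i|k])),(0,255,255),1)
    return c
FH=box(.025,.043,-.158,-.018,.022,.052); FJ=box(.028,.0281,0,.1,.012,.046); ST=box(-.018,.028,.034,.035,.012,.042)
E
python3 - <<'E'
from h import *
im=cv2.imread("pics/w1.png"); c1=wire("wrist",im,[.5345,-.032,0],3,310,140,450,310,[FH,FJ,ST])
t=cv2.imread("pics/top0.png"); c2=wire("top",t,[.5345,-.032,0],2.5,295,205,465,295,[FH,FJ,ST])
o=np.zeros((510,800,3),np.uint8); o[:c1.shape[0],:c1.shape[1]]=c1; c2=c2[:,:380]; o[:c2.shape[0],420:420+c2.shape[1]]=c2
cv2.imwrite("pics/ov.png",o)
E
```

```text
(no output)
```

View pics/ov.png

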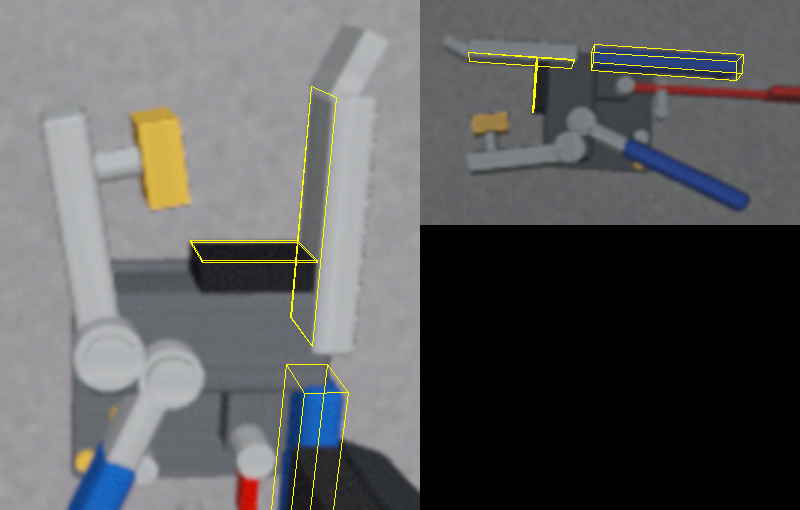

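The overlay fits the jaw, stop and handle to about 1 mm, so the plier pose is (0.5345, −0.032), yaw about 0. Next I'll go to the block.

{"api": "play_rows", "payload": {"steps": "1 0.15 0 0 0 0;1 0.15 0 0 0 0;1 0.15 0 0 0 0;1 0.15 0 0 0 0;1 0.15 0 0 0 0;1 0.15 0 0 0 0;1 0.15 0 0 0 0;1 0.15 0.3 0 0 0;1 0.15 0.3 0 0 0;1 0.15 0.4 0 0 0;1 0.15 0.4 0 0 0;0.9 0 0 0 0 0"}}

```text
t: 7.95
position: [0.4858, 0.3317, 0.2422]
ee_rot: [0.708, 0.707, -0.001, -0.0]
contact_force: [-0.2, 0.4, 0.5]
grip_width: 1.001
grasp_force: 0.0
```

{"api": "play_rows", "payload": {"steps": "0 0 0 0 0 0;0 0 0 0 0 0"}}

```text
t: 8.2
position: [0.4862, 0.3309, 0.244]
ee_rot: [0.707, 0.707, 0.0, 0.0]
contact_force: [-0.5, -0.1, 0.3]
grip_width: 1.0
grasp_force: 0.0
```

```bash
python3 - <<'E'
from h import *
o=manip.get_obs(); print(o["t"],o["position"])
im=manip.grab_frame("wrist"); cv2.imwrite("pics/w2.png",im)
q0=proj("wrist",[[.487,.358,.05]])[0]; print(q0)
H=cv2.cvtColor(im,cv2.COLOR_BGR2HSV); h,s,v=[H[...,i].astype(int) for i in range(3)]
print(H[int(q0[1]),int(q0[0])],H[int(q0[1]),int(q0[0])-110])
m,st=maskat(im,(v>150)&(s>16)&(s<90)&(h>8)&(h<40),q0); print(st)
B=box(-.023,.023,-.045,.045,0,.05)
p,r=fit([("wrist",mom(cv2.moments(m,True)))],B,[.486,.358,-.1]); print(p,r)
c=wire("wrist",im,p,1,0,0,640,480,[B]); cv2.imwrite("pics/w2a.png",c)
E
```

```text
8.2 [0.48620841 0.33093824 0.24403677]
[316.6710894  183.74880946]
[ 21  22 224] [150   3 151]
[ 292  139   53   92 3992]
[ 0.48726701  0.35405278 -0.09491398] [ 0.   0.1  0.3 -0.3  1.6]
```

View pics/w2a.png

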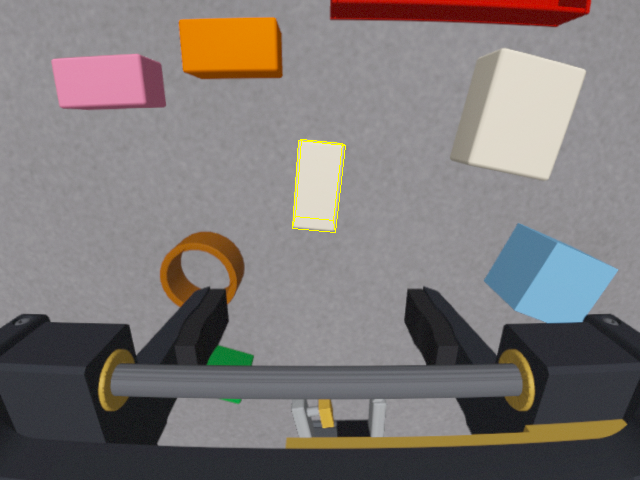

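The block fits well at (0.487, 0.354), yaw −0.095. I'll grasp it 32 mm behind its centre.

{"api": "play_rows", "payload": {"steps": "0 0 0.5 0 0 0.55;0 0 0.5 0 0 0.54;1 -0.05 1 0 0 0;1 0 1 0 0 0;0.2 0 1 0 0 0;0 0 1 0 0 0;0 0 1 0 0 0;0 0 1 0 0 0;0 0 1 0 0 0;0 0 0.8 0 0 0;0 0 0.48 0 0 0;0 0 0 0 0 0"}}

```text
t: 9.75
position: [0.4897, 0.3852, 0.0109]
ee_rot: [0.74, 0.672, -0.001, -0.0]
contact_force: [-1.5, -0.7, -0.3]
grip_width: 0.997
grasp_force: 0.0
```

{"api": "play_rows", "payload": {"steps": "0 0 0 0 0 0;0 0 0 0 0 0;0 0 0 0 0 0;0 0 0 0 0 0;0 0 0 0 0 0;0 0 0 0 0 0", "gripper": 0, "force": 15}}

```text
t: 10.5
position: [0.4902, 0.3859, 0.012]
ee_rot: [0.74, 0.672, 0.0, -0.0]
contact_force: [-0.3, 0.2, 2.0]
grip_width: 0.516
grasp_force: 15.0
```

{"api": "play_rows", "payload": {"steps": "0 0 0 0 0 -0.55;0 0 0 0 0 -0.54;-0.8 0.2 0 0 0 0;-0.8 0.25 0 0 0 0;-0.8 0.25 0 0 0 0;-0.8 0.25 0 0 0 0;-0.8 0.25 0 0 0 0;-0.8 0.25 0 0 0 0;-0.8 0.25 0 0 0 0;-0.8 0.2 0 0 0 0;-0.8 0.05 0 0 0 0;0 0 0 0 0 0"}}

```text
t: 12.0
position: [0.5394, 0.2027, 0.0119]
ee_rot: [0.707, 0.707, -0.001, 0.001]
contact_force: [1.1, -5.3, 5.3]
grip_width: 0.522
grasp_force: 15.0
```

```bash
python3 - <<'E'
from h import *
o=manip.get_obs(); print(o["t"],o["position"],rot(o["ee_rot"])[:2,0].round(4))
im=manip.grab_frame("wrist"); cv2.imwrite("pics/w3.png",im)
pp=[.5345,-.032,0]
B=box(-.023,.023,-.045,.045,0,.05)
b=[o["position"][0],o["position"][1]-.032,0]
P=place(FJ,pp); Q=np.vstack([FJ,ST])
c=wire("wrist",im,pp,1,0,0,640,480,[FJ,ST]); 
q=proj("wrist",place(B,b)); 
for a in q: cv2.circle(c,tuple(map(int,a.round())),1,(0,0,255),-1)
cv2.imwrite("pics/w3a.png",c[:, :])
E
```

```text
12.0 [0.53935906 0.20266306 0.0119416 ] [9.e-04 1.e+00]
```

View pics/w3a.png

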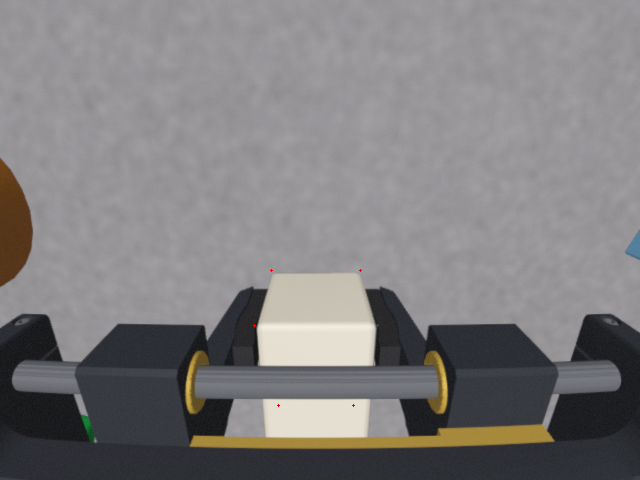

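The view down the gripper shows the block held square, with its rear face at row 325. Now I'll slide it in between the jaws.

{"api": "play_rows", "payload": {"steps": "-0.4 -0.04 0 0 0 0;-0.5 0 0 0 0 0;-0.5 0 0 0 0 0;-0.5 0 0 0 0 0;-0.4 0 0 0 0 0;-0.3 0 0 0 0 0;0 0 0 0 0 0"}}

```text
t: 12.92
position: [0.5377, 0.1395, 0.012]
ee_rot: [0.707, 0.707, -0.0, 0.0]
contact_force: [-0.4, 1.5, 5.6]
grip_width: 0.524
grasp_force: 15.0
```

{"api": "play_rows", "payload": {"steps": "-0.2 0 0 0 0 0;-0.2 0 0 0 0 0;-0.2 0 0 0 0 0;-0.15 0 0 0 0 0;-0.15 0 0 0 0 0;0 0 0 0 0 0"}}

```text
t: 13.68
position: [0.5376, 0.1177, 0.0119]
ee_rot: [0.707, 0.707, 0.0, 0.0]
contact_force: [0.1, 3.1, 6.1]
grip_width: 0.517
grasp_force: 15.0
```

```bash
python3 - <<'E'
from h import *
im=manip.grab_frame("top"); o=manip.get_obs(); print(o["t"],o["position"],o["contact_force"])
B=box(-.023,.023,-.045,.045,0,.05); b=[o["position"][0],o["position"][1]-.032,0]
c1=wire("top",im,[.5345,-.032,0],4,260,190,450,290,[FJ,ST])
s=manip.grab_frame("scene"); c2=wire("scene",s,b,3,250,140,420,300,[])
o=np.zeros((600,800,3),np.uint8); o[:c1.shape[0],:c1.shape[1]]=c1[:600,:800]; c2=cv2.resize(c2,(212,200)); o[400:600,:212]=c2
cv2.imwrite("pics/ov2.png",o)
E
```

```text
13.725 [0.53761118 0.11769033 0.01194541] [0.14519116 3.82246057 5.72962391]
```

View pics/ov2.png

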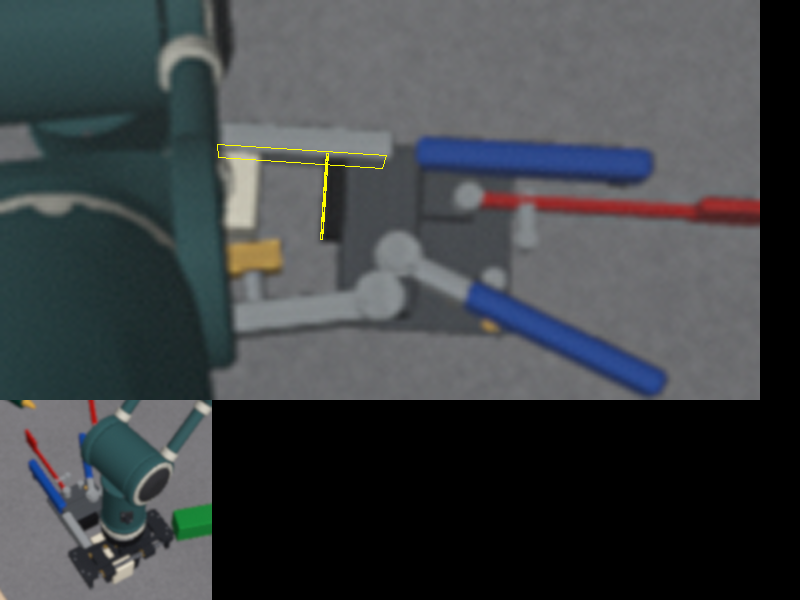

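The block is in the jaws, flush with the fixed jaw and clear of the die. I'll advance a little further, release, and go behind it to push.

{"api": "play_rows", "payload": {"steps": "-0.12 0 0 0 0 0;-0.12 0 0 0 0 0;0 0 0 0 0 0;0 0 0 0 0 0"}}

```text
t: 14.28
position: [0.5376, 0.1118, 0.012]
ee_rot: [0.707, 0.707, 0.0, 0.0]
contact_force: [0.3, 3.4, 5.2]
grip_width: 0.523
grasp_force: 15.0
```

{"api": "play_rows", "payload": {"steps": "0 0 0 0 0 0;0 0 0 0 0 0;0 0 0 0 0 0;0 0 -0.5 0 0 0;0 0 -1 0 0 0;0 0 -1 0 0 0;0 0 -0.7 0 0 0;0.5 0 0 0 0 0;1 0 0 0 0 0;0.4 0 0 0 0 0;0 0 0 0 0 0", "gripper": 72}}

```text
t: 15.65
position: [0.5371, 0.1604, 0.0909]
ee_rot: [0.707, 0.707, -0.001, -0.0]
contact_force: [0.7, -0.5, -0.2]
grip_width: 0.72
grasp_force: 0.0
```

{"api": "play_rows", "payload": {"steps": "0 0 0 0 0 0;0 0 0 0 0 0;0 0 0 0 0 0;0 0 0 0 0 0;0 0 1 0 0 0;0 0 1 0 0 0;0 0 0.6 0 0 0;0 0 0 0 0 0", "gripper": 0}}

```text
t: 16.65
position: [0.5366, 0.1594, 0.0254]
ee_rot: [0.707, 0.707, -0.001, -0.001]
contact_force: [-0.3, 0.1, 0.4]
grip_width: 0.007
grasp_force: 0.0
```

{"api": "play_rows", "payload": {"steps": "-0.4 0.06 0 0 0 0;-0.5 0 0 0 0 0;-0.2 0 0 0 0 0;-0.2 0 0 0 0 0;-0.2 0 0 0 0 0;-0.2 0 0 0 0 0;-0.15 0 0 0 0 0;-0.1 0 0 0 0 0;0 0 0 0 0 0"}}

```text
t: 17.77
position: [0.539, 0.1106, 0.0265]
ee_rot: [0.707, 0.707, -0.0, 0.0]
contact_force: [0.2, 1.4, 1.0]
grip_width: 0.008
grasp_force: 0.8
```

{"api": "play_rows", "payload": {"steps": "-0.08 0 0 0 0 0;-0.04 0 0 0 0 0;-0.04 0 0 0 0 0;0 0 0 0 0 0"}}

```text
t: 18.27
position: [0.5389, 0.1068, 0.0265]
ee_rot: [0.707, 0.707, -0.0, -0.0]
contact_force: [0.4, 2.1, 0.4]
grip_width: 0.007
grasp_force: 0.7
```

Pushing lightly (about 1–2 N of sliding friction). I'll creep in to contact.

{"api": "play_rows", "payload": {"steps": "-0.04 0 0 0 0 0;-0.04 0 0 0 0 0;0 0 0 0 0 0"}}

```text
t: 18.65
position: [0.5389, 0.1047, 0.0265]
ee_rot: [0.707, 0.707, -0.0, -0.0]
contact_force: [-0.4, 0.5, 0.2]
grip_width: 0.001
grasp_force: 0.3
```

{"api": "play_rows", "payload": {"steps": "-0.04 0 0 0 0 0;-0.04 0 0 0 0 0;0 0 0 0 0 0"}}

```text
t: 19.02
position: [0.5389, 0.1038, 0.0266]
ee_rot: [0.708, 0.707, 0.0, -0.001]
contact_force: [-0.6, 4.2, -1.4]
grip_width: 0.007
grasp_force: 2.5
```

{"api": "play_rows", "payload": {"steps": "-0.03 0 0 0 0 0;-0.02 0 0 0 0 0;0 0 0 0 0 0"}}

```text
t: 19.4
position: [0.5388, 0.1037, 0.0267]
ee_rot: [0.708, 0.707, 0.001, -0.001]
contact_force: [-2.1, 9.9, -0.6]
grip_width: 0.006
grasp_force: 4.8
```

{"api": "play_rows", "payload": {"steps": "0 0 0 0 0 0;0 0 0 0 0 0;0 0 0 0 0 0;0 0 0 0 0 0"}}

```text
t: 19.9
position: [0.5388, 0.1037, 0.0267]
ee_rot: [0.708, 0.707, 0.001, -0.001]
contact_force: [-0.8, 9.3, -0.0]
grip_width: 0.003
grasp_force: 4.8
```

{"api": "play_rows", "payload": {"steps": "0.3 0 0 0 0 0;0.5 0 -0.5 0 0 0;0.5 0 -1 0 0 0;0 0 -1 0 0 0;0 0 -1 0 0 0;0 0 -1 0 0 0;0 0 -1 0 0 0;1 -0.5 -1 0 0 0;1 -0.5 -1 0 0 0;1 -0.5 0 0 0 0;0 0 0 0 0 0;0 0 0 0 0 0"}}

```text
t: 21.4
position: [0.5018, 0.209, 0.2144]
ee_rot: [0.707, 0.707, -0.0, 0.0]
contact_force: [-0.8, 0.1, -0.1]
grip_width: 0.008
grasp_force: 0.0
```

```bash
cat > see.py <<'E'
from h import *
import sys
o=manip.get_obs(); print(o["t"],o["position"])
im=manip.grab_frame("wrist"); pp=[.5345,-.032,0]
B=box(-.023,.023,-.045,.045,0,.05); b=[.5395,.048,0]
q0=proj("wrist",[[b[0],b[1],.05]])[0]
H=cv2.cvtColor(im,cv2.COLOR_BGR2HSV); h,s,v=[H[...,i].astype(int) for i in range(3)]
m,st=maskat(im,(v>150)&(s>16)&(s<90)&(h>8)&(h<40),q0); print(q0,st)
p,r=fit([("wrist",mom(cv2.moments(m,True)))],B,[b[0],b[1],.01]); print("block",p,r)
x0,y0=[int(max(0,a)) for a in (q0[0]-120,q0[1]-90)]
c=wire("wrist",im,pp,2.8,x0,y0,x0+240,y0+210,[FJ,ST]); cv2.imwrite("pics/"+sys.argv[1],c)
E
python3 see.py w4.png
```

```text
21.4 [0.50181699 0.20903172 0.21442216]
[349.62472991 356.79547529] [350 301  20  25 322]
block [0.55128128 0.08176478 0.69741541] [-1.3  7.2 36.7 20.8 41.6]
```

View pics/w4.png

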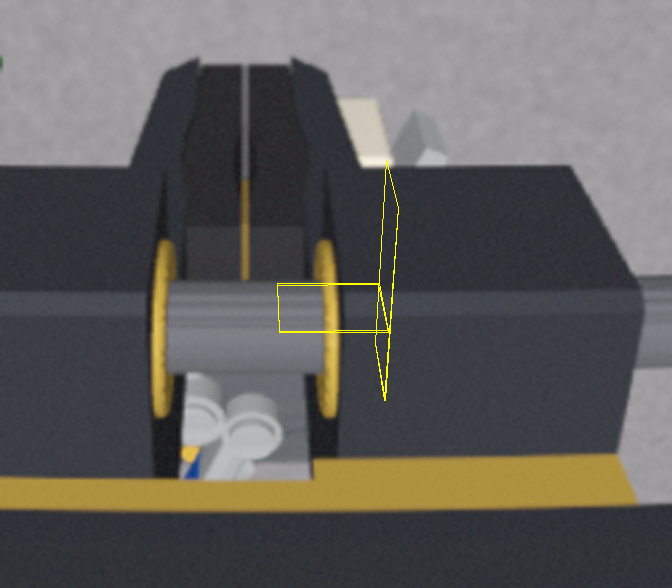

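The shut gripper hides the block here, showing only its rear-right corner at the fixed jaw. I'll move to where it can be seen, on the way to the handle.

{"api": "play_rows", "payload": {"steps": "-0.9 -0.41 -0.33 0 0 0;-0.9 -0.41 -0.33 0 0 0;-0.9 -0.41 -0.33 0 0 0;-0.9 -0.41 -0.33 0 0 0;-0.9 -0.41 -0.33 0 0 0;-0.9 -0.41 -0.33 0 0 0;-0.9 -0.41 -0.33 0 0 0;-0.9 -0.41 -0.33 0 0 0;0 0 0 0 0 0;0 0 0 0 0 0"}}

```text
t: 22.7
position: [0.4198, 0.0293, 0.2799]
ee_rot: [0.708, 0.706, 0.0, -0.0]
contact_force: [-0.6, 0.5, -0.7]
grip_width: 0.002
grasp_force: 0.0
```

```bash
python3 see.py w5.png
```

```text
22.7 [0.41976477 0.02925674 0.27986199]
[422.26544714 186.78491659] [ 394  143   49   81 3257]
block [0.53961243 0.04808394 0.01197616] [-0.8  0.4  6.5  0.5  0.4]
```

View pics/w5.png

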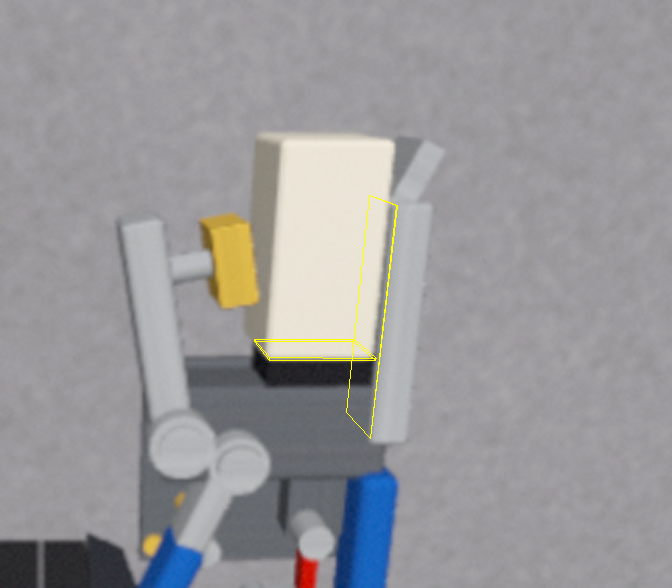

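The block is home at (0.5396, 0.0481) against the black stop (row 360), with its right side along the fixed jaw. The handle is next: I'll go outside it, push towards +x, and stay above the cutter.

{"api": "play_rows", "payload": {"steps": "-1 -0.08 0 0 0 0;-1 -0.08 0 0 0 0;-1 -0.08 0 0 0 0;-1 -0.08 0 0 0 0;-1 -0.08 0 0 0 0;-1 -0.08 0 0 0 0;-1 -0.08 0 0 0 0;-1 -0.08 0 0 0 0;0 0 1 0 0 0;0 0 1 0 0 0;0 0 1 0 0 0;0 0 1 0 0 0"}}

```text
t: 24.25
position: [0.4037, -0.17, 0.1788]
ee_rot: [0.707, 0.707, -0.0, -0.001]
contact_force: [0.4, -0.7, -0.0]
grip_width: 0.009
grasp_force: 0.0
```

{"api": "play_rows", "payload": {"steps": "0 0 1 0 0 0;0 0 1 0 0 0;0 0 1 0 0 0;0 0 1 0 0 0;0 0 1 0 0 0;0 0 0.8 0 0 0;0 0 0.3 0 0 0;0 0 0 0 0 0;0 0 0 0 0 0"}}

```text
t: 25.38
position: [0.4043, -0.1708, 0.0284]
ee_rot: [0.707, 0.707, 0.0, 0.001]
contact_force: [0.1, -0.1, -0.1]
grip_width: 0.008
grasp_force: 0.0
```

{"api": "play_rows", "payload": {"steps": "0 0.25 0 0 0 0;0 0.25 0 0 0 0;-0.03 0.25 0 0 0 0;-0.03 0.25 0 0 0 0;-0.03 0.25 0 0 0 0;-0.03 0.25 0 0 0 0;0 0 0 0 0 0"}}

```text
t: 26.25
position: [0.4369, -0.1734, 0.0265]
ee_rot: [0.707, 0.707, -0.003, -0.004]
contact_force: [-13.0, -3.5, 7.3]
grip_width: 0.011
grasp_force: 5.8
```

{"api": "play_rows", "payload": {"steps": "-0.04 0.2 0 0 0 0;-0.04 0.2 0 0 0 0;-0.04 0.2 0 0 0 0;0 0 0 0 0 0"}}

```text
t: 26.75
position: [0.4516, -0.1772, 0.0266]
ee_rot: [0.707, 0.707, -0.003, -0.003]
contact_force: [-13.7, -7.9, 7.3]
grip_width: 0.005
grasp_force: 6.5
```

{"api": "play_rows", "payload": {"steps": "-0.04 0.15 0 0 0 0;-0.02 0.15 0 0 0 0;0 0.1 0 0 0 0;0 0 0 0 0 0"}}

```text
t: 27.25
position: [0.4636, -0.1785, 0.0266]
ee_rot: [0.707, 0.707, -0.002, -0.002]
contact_force: [-6.8, -4.6, 0.5]
grip_width: 0.006
grasp_force: 3.0
```

{"api": "play_rows", "payload": {"steps": "0 0.12 0 0 0 0;0 0.12 0 0 0 0;0 0.08 0 0 0 0;0 0 0 0 0 0"}}

```text
t: 27.75
position: [0.475, -0.1783, 0.028]
ee_rot: [0.707, 0.707, 0.0, 0.001]
contact_force: [0.2, 0.1, -1.0]
grip_width: 0.005
grasp_force: 0.0
```

It snapped over and the force is gone. I'll back off, lift and check the lock.

{"api": "play_rows", "payload": {"steps": "0 -0.6 0 0 0 0;0 -0.6 0 0 0 0;0 0 -1 0 0 0;0 0 -1 0 0 0;0 0 -1 0 0 0;0 0 -1 0 0 0;0 0 -1 0 0 0;0 0 -1 0 0 0;0 -0.5 -0.5 0 0 0;0 0 0 0 0 0;0 0 0 0 0 0"}}

```text
t: 29.12
position: [0.4304, -0.1779, 0.1891]
ee_rot: [0.708, 0.707, -0.0, -0.001]
contact_force: [-0.9, -0.3, -1.1]
grip_width: 0.004
grasp_force: 0.0
```

```bash
python3 - <<'E'
from h import *
o=manip.get_obs(); print(o["t"],o["position"])
pp=[.5345,-.032,0]
def hb(q): # moving handle box at joint q
    a=.4-q; return place(place(box(-.008,.008,-.17,-.06,.022,.052),[-.03,-.01,-a]),pp)
im=manip.grab_frame("top"); cv2.imwrite("pics/t6.png",im)
H=cv2.cvtColor(im,cv2.COLOR_BGR2HSV); h,s,v=[H[...,i].astype(int) for i in range(3)]
blue=(s>130)&(h>105)&(h<130)
for q in(0,.2,.4):
    m=np.zeros(im.shape[:2],np.uint8); cv2.fillConvexPoly(m,cv2.convexHull(proj("top",hb(q)).round().astype(np.int32)),1); print(q,blue[m>0].mean().round(2),m.sum())
r=manip.outline_of("top","block")
print([(x["score"],np.array(x["at"])*[640,480]) for x in r[:5]],proj("top",[[.5395,.048,.05]]))
x0,y0=285,205; c=cv2.resize(im[205:305,285:475],None,fx=4,fy=4,interpolation=cv2.INTER_CUBIC); cv2.imwrite("pics/t6c.png",c)
E
```

```text
29.125 [ 0.43036102 -0.17785356  0.18910878]
0 0.0 516
0.2 0.06 501
0.4 0.55 507
[(0.76, array([129.92 , 283.824])), (0.71, array([135.616, 340.08 ])), (0.6, array([319.424, 236.112])), (0.57, array([291.072, 314.112]))] [[321.34310972 235.13784614]]
```

View pics/t6c.png

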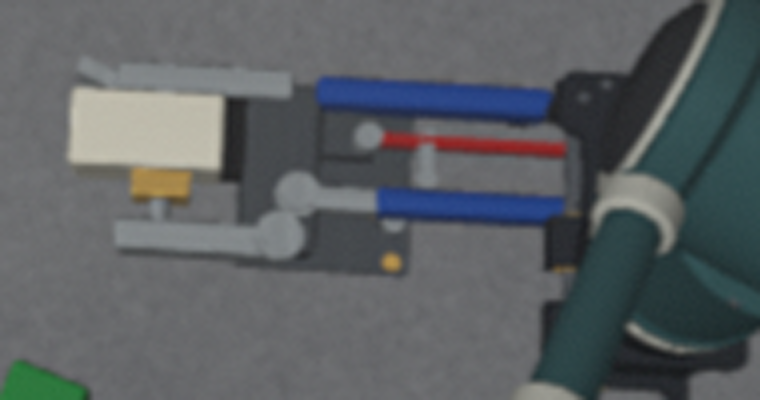

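The top view shows the blue handles parallel (locked), the brass die touching the block, and the block against the stop and fixed jaw. Next is the red lever, from its +x side.

{"api": "play_rows", "payload": {"steps": "-0.4 1 -0.1 0 0 0;-0.4 1 -0.1 0 0 0;-0.4 1 0 0 0 0;-0.4 1 0 0 0 0;-0.4 1 0 0 0 0;-0.4 1 0 0 0 0;0 0 0 0 0 0;0 0 1 0 0 0;0 0 1 0 0 0;0 0 1 0 0 0;0 0 1 0 0 0;0 0 1 0 0 0"}}

```text
t: 30.72
position: [0.58, -0.2376, 0.0688]
ee_rot: [0.707, 0.707, -0.0, -0.001]
contact_force: [-0.1, -0.1, 0.3]
grip_width: 0.005
grasp_force: 0.0
```

{"api": "play_rows", "payload": {"steps": "0 0 1 0 0 0;0 0 0.15 0 0 0;0 0 0 0 0 0;0 -0.3 0 0 0 0;0 -0.3 0 0 0 0;0 -0.3 0 0 0 0;0 0 0 0 0 0"}}

```text
t: 31.6
position: [0.5593, -0.2386, 0.0424]
ee_rot: [0.708, 0.707, 0.001, 0.001]
contact_force: [2.2, 0.6, 1.2]
grip_width: 0.005
grasp_force: 0.9
```

{"api": "play_rows", "payload": {"steps": "0 -0.3 0 0 0 0;0 -0.3 0 0 0 0;0 -0.3 0 0 0 0;0.02 -0.3 0 0 0 0;0.02 -0.2 0 0 0 0;0 0 0 0 0 0"}}

```text
t: 32.35
position: [0.5228, -0.2371, 0.0409]
ee_rot: [0.707, 0.707, -0.0, -0.001]
contact_force: [1.1, -0.8, -1.0]
grip_width: 0.005
grasp_force: 0.4
```

{"api": "play_rows", "payload": {"steps": "0.02 -0.2 0 0 0 0;0.02 -0.2 0 0 0 0;0.02 -0.2 0 0 0 0;0 0 0 0 0 0;0 0 0 0 0 0"}}

```text
t: 32.98
position: [0.509, -0.2358, 0.0416]
ee_rot: [0.707, 0.707, 0.0, 0.0]
contact_force: [1.3, -0.0, -0.2]
grip_width: 0.008
grasp_force: 0.4
```

{"api": "play_rows", "payload": {"steps": "0 0.4 0 0 0 0;0 0.5 0 0 0 0;0 0.5 0 0 0 0;0 0.6 0 0 0 0;0 0.6 0 0 0 0;0 0.5 0 0 0 0;0 0 -1 0 0 0;0 0 -1 0 0 0;0 0 -1 0 0 0;0 0 -1 0 0 0;0 0 -1 0 0 0;0 0 -1 0 0 0"}}

```text
t: 34.48
position: [0.5866, -0.2356, 0.1921]
ee_rot: [0.707, 0.707, -0.0, -0.0]
contact_force: [-0.2, 0.1, -0.2]
grip_width: 0.008
grasp_force: 0.0
```

{"api": "play_rows", "payload": {"steps": "1 -1 -0.5 0 0 0;1 -1 -0.5 0 0 0;1 -1 -0.5 0 0 0;1 -1 -0.5 0 0 0;1 -1 0 0 0 0;1 -1 0 0 0 0;1 -0.7 0 0 0 0;1 0 0 0 0 0;1 0 0 0 0 0;1 0 0 0 0 0;0.7 0 0 0 0 0;0 0 0 0 0 0"}}

```text
t: 35.98
position: [0.4192, 0.0327, 0.2416]
ee_rot: [0.707, 0.708, -0.0, -0.0]
contact_force: [-0.2, -0.8, 0.0]
grip_width: 0.006
grasp_force: 0.0
```

```bash
python3 see.py w7.png; python3 - <<'E'
from h import *
pp=[.5345,-.032,0]
hb=lambda q: place(place(box(-.008,.008,-.17,-.06,.022,.052),[-.03,-.01,-(.4-q)]),pp)
lv=lambda q: place(place(box(-.0045,.0045,-.177,-.133,.025,.065),[.008,-.05,-q]),pp)
D=lambda q: None
for n in("top","wrist","scene"):
    im=manip.grab_frame(n)
    H=cv2.cvtColor(im,cv2.COLOR_BGR2HSV); h,s,v=[H[...,i].astype(int) for i in range(3)]
    blue=(s>130)&(h>105)&(h<130); red=(s>120)&((h<8)|(h>170))
    for nm,f,M in(("h",hb,blue),("l",lv,red)):
        o=[]
        for q in(0,.06,.12,.25,.4):
            m=np.zeros(im.shape[:2],np.uint8); cv2.fillConvexPoly(m,cv2.convexHull(proj(n,f(q)).round().astype(np.int32)),1); o.append(float(M[m>0].mean().round(2)) if m.any() else None)
        print(n,nm,o)
E
```

```text
35.975 [0.41915115 0.03271089 0.24157905]
[433.52471566 195.86489449] [ 403  149   56   89 3918]
block [0.54232994 0.04688044 0.05604734] [-0.9  0.4  9.   2.1 -0.6]
top h [0.65, 0.52, 0.24, 0.02, 0.0]
top l [0.55, 0.24, 0.0, 0.0, 0.0]
wrist h [0.15, 0.17, 0.15, 0.08, 0.01]
wrist l [0.0, 0.0, 0.0, 0.0, 0.0]
scene h [0.58, 0.58, 0.33, 0.04, 0.0]
scene l [0.59, 0.13, 0.0, 0.0, 0.0]
```

```bash
python3 - <<'E'
from h import *
B=box(-.023,.023,-.045,.045,0,.05); b=[.5395,.048,0]
T=B[B[:,2]>.04]
for n in("wrist","top","scene"):
    im=manip.grab_frame(n); q0=proj(n,[[b[0],b[1],.05]])[0]
    H=cv2.cvtColor(im,cv2.COLOR_BGR2HSV); h,s,v=[H[...,i].astype(int) for i in range(3)]
    c=H[int(q0[1]),int(q0[0])].astype(int); print(n,q0.round(),c)
    m,st=maskat(im,(abs(v-c[2])<14)&(abs(s-c[1])<12)&(s>12),q0); m=cv2.morphologyEx(m,cv2.MORPH_OPEN,np.ones((3,3)))
    cn=max(cv2.findContours(m,0,2)[0],key=cv2.contourArea); r=cv2.boxPoints(cv2.minAreaRect(cn))
    W=ray(n,r,.05)[:,:2]; e=[W[(i+1)%4]-W[i] for i in range(4)]; l=max(e,key=np.linalg.norm); l=l*np.sign(l[1])
    print("area",st,"centre",W.mean(0).round(4),"sizes",[round(float(np.linalg.norm(x)),4) for x in e[:2]],"yaw",np.arctan2(-l[0],l[1]).round(3))
    print("pixels/row left,right:",[(y,np.where(m[y])[0].min(),np.where(m[y])[0].max()) for y in range(st[1]+8,st[1]+st[3]-6,8) if m[y].any()])
    cv2.imwrite(f"pics/m_{n}.png",m*255)
print(proj("wrist",[[.5165,.093,.05],[.5625,.093,.05],[.5165,.003,.05],[.5625,.003,.05]]).round(1))
E
```

```text
wrist [434. 195.] [ 21  21 234]
area [ 410  150   48   85 3462] centre [0.5387 0.0492] sizes [0.0893, 0.0419] yaw 0.054
pixels/row left,right: [(158, np.int64(415), np.int64(456)), (166, np.int64(414), np.int64(455)), (174, np.int64(414), np.int64(454)), (182, np.int64(413), np.int64(453)), (190, np.int64(413), np.int64(453)), (198, np.int64(412), np.int64(452)), (206, np.int64(412), np.int64(451)), (214, np.int64(411), np.int64(450)), (222, np.int64(410), np.int64(449))]
top [321. 235.] [92 96 82]
area [ 283  208   74   58 3697] centre [0.5358 0.0517] sizes [0.1232, 0.1739] yaw 0.014
pixels/row left,right: [(216, np.int64(286), np.int64(356)), (224, np.int64(284), np.int64(356)), (232, np.int64(284), np.int64(356)), (240, np.int64(283), np.int64(356)), (248, np.int64(283), np.int64(355)), (256, np.int64(283), np.int64(355))]
scene [331. 248.] [ 21  31 220]
area [316 234  32  32 499] centre [0.5412 0.0504] sizes [0.0408, 0.0907] yaw -0.005
pixels/row left,right: [(242, np.int64(318), np.int64(335)), (250, np.int64(323), np.int64(341)), (258, np.int64(329), np.int64(346))]
[[415.2 149.6]
 [461.2 150.1]
 [407.7 236.6]
 [450.3 236.6]]
```

The edge slopes agree with a yaw of about 0.01 and the block is within about 1 mm of home. The handles are open and the lever is at rest, so I'm handing the job in.

```bash
python3 -c "
from plant import manip
print(manip.sign_off())"
```

```text
the job is handed in; nothing more can be done
None
```

The block was pushed home with about 10 N, stamped with the handles locked, and released; it is left home in the open jaws with the lever back at rest, and the job was handed in at about 36 s of the 72 s (no verdict came back).

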